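Swap the failed battery pack and load-test the next one

ROBOT

A 6-joint arm with a two-finger parallel gripper is mounted at the origin on a cart in front of the work surface, level with it; the furniture and walls round the work are solid. World frame = base frame: x ahead of the robot, y to its left, z up, the work surface at z = 0. Lengths are in m, angles in rad, forces in N, time in s.
With the tool pointing down it reaches from about 0.325 to 0.775 m from the base axis. Payload 5.5 kg.
Tool frame: the origin (TCP) lies between the finger pads; the fingertips stand 8 mm ahead of it and the grasp point (between the pads) lies 11 mm behind it (tcp_to_tips is the distance from the TCP to the fingertips, in m); z points along the fingers, y is the line along which they close (so a half turn about z gives the same grasp; the last joint's range is limited). The gripper opens to 88 mm and grips with 3 to 60 N. Pads are 20 mm wide; open, the fingers measure 115 mm over their backs; the gripper's body (75 mm by 178 mm) begins 61 mm behind the grasp point.
Start: joints at [-0.057, 0.091, 1.231, -0, 1.82, -0.057], TCP at [0.6, -0, 0.231] pointing down, gripper open.
Joint ranges: [-2.87, 2.87], [-0.86, 2.18], [0.17, 2.46], [-1.51, 4.65], [0.06, 2.69], [-2.65, 2.65]. Speed limits (rad/s): [2.57, 2.57, 3.01, 3.14, 3.14, 3.14].

INTERFACE

Orientations are given as a unit quaternion [w, x, y, z].
In Python, from bench import * gives the robot as it stands. Calls block until the motion is done:
- move_to(position, orientation): joint-space move of the TCP to a pose.
- move_l(position, speed=0.15, orientation=None): straight line of the TCP; orientation=None keeps the orientation; speed is the mean speed in m/s.
- movej(angles): joint-space move.
- gripper_open() and close(): open the fingers fully, or close them until they stop; the grip force is fixed at half the most.
- hold(seconds).
- inverse_kinematics(position, orientation): joint angles nearest the present ones, or None.
- state(): the state.
- get_image(name): name is "scene" or "side" or "wrist"; returns a dict with "frame" (400x640x3 uint8, blue, green, red), "depth" (400x640 float32, m along the optical axis (not along the pixel's ray), 0 where there is no reading), "camera_matrix" (3x3 intrinsics, pixels), "view" (4x4, takes a point from world to camera coordinates). Camera axes: x right, y up, looking along -z (the intrinsics and any distortion apply to the point x, -y, -z); pixel columns grow to the right and rows downward; lengths in m; the calibration is good to about 2 mm. A picture is of the moment at which its call begins.
A pose or a line that the arm cannot do raises IKError and nothing moves.
- job_done(): hands the job in; it is judged then, once.
The state is a dict: "time": time; "joint_pos": joint angles; "dq": joint speeds; "joint_torque": joint torques, N m; "ee_pos": TCP position; "ee_rot": TCP orientation; "ft_force": force on the tool from outside, world axes, zero at the start; "moment": the same for the moment, N m; "finger_gap": finger opening in m; "finger_force": force on a finger pad.
Only numpy, scipy, OpenCV 4.12 (cv2) and the standard library are available. Lean on these libraries where they do the work, as an engineer would, in place of code of your own. Each camera call takes 0.05 s, during which the arm holds its last target. There are 200 camera calls.

TASK

The battery pack sitting in the tester's socket has failed: lift it out and drop it into the grey collection box. Seat the other pack, the one standing on the bench, fully home in the socket and let go of it, then turn the tester's spring-return load dial clockwise past its first two clicks to the third. The dial springs back to off when let go, so finish while still holding it at the third click; leave the cutters, marker and tape measure where they lie.

Things in the scene. Friction and masses are not known exactly. Their poses are not given: they have to be found in the camera images.
- battery_tester: grey bench battery tester, screwed down; base 150 (x) x 230 (y) x 30 mm. Origin: centre of its underside; x away from its front, y left, z up. Right half: housing 63 mm high with the load dial and, behind it from x = 25 mm, a meter 115 mm high. Left half: black round socket tube, 52 mm outside, 76 mm high; two posts 48 mm high behind it.
- socket_mouth (a point): centre of the socket's mouth, level with the tube's rim, 76 mm above the bench, axes as the tester's. The bore is upright, 38 mm in diameter, 42 mm deep. A pack is fully home when its stem is all the way in and the underside of its cap rests on the rim; it goes in at any yaw.
- load_dial (a joint): load dial's angle, rad: 0 at off, growing clockwise seen from above. Clicks (weak detents) at 0.4, 0.8 and 1.2, marked on the panel by one, two and three white dots; hard stop at 1.27. The return spring (0.09 Nm at off, 0.19 Nm at the third click; a click adds up to 0.06 Nm) always turns it back to off when let go. The meter's needle swings with it.
- dial_grip (a point): point on the dial's upright axis at mid height of its grey finger bar, 82 mm above the bench. Bar 58 mm long, 13 mm wide, 26 mm high (69 to 95 mm above the bench) on a black round skirt 52 mm across. The point turns with the dial: x along the bar to its pointer end (white line), z up. At off the bar points 0.6 rad left of the tester's x, at the third click 0.6 rad right.
- failed_pack: the failed pack, at the start home in the tester's socket, its cap 76 to 106 mm above the bench. Black upright stick battery pack, 70 mm tall: round stem 34 mm across and 40 mm long (foot bevelled 3.5 mm) under a square cap 44 x 44 x 30 mm; about 0.22 kg. Origin: centre of the stem's underside, z up, x and y square to the cap's sides; grip the cap by either pair of sides.
- failed_pack_shoulder (a point): point on the failed pack's axis at the underside of its cap, 40 mm above its foot
- next_pack: the next pack, alike, at the start alone on the bench left or right of the tester. Black upright stick battery pack, 70 mm tall: round stem 34 mm across and 40 mm long (foot bevelled 3.5 mm) under a square cap 44 x 44 x 30 mm; about 0.22 kg. Origin: centre of the stem's underside, z up, x and y square to the cap's sides; grip the cap by either pair of sides.
- next_pack_shoulder (a point): point on the next pack's axis at the underside of its cap, 40 mm above its foot
- collection_box: open grey plastic collection box on the bench, on the other side of the tester from the next pack; 190 (x) x 150 (y) x 70 mm high, walls and floor 4 mm, lip at the rim; 0.6 kg, loose. Origin at the centre of its underside, z up.
- cutters_blue: side cutters with blue handles, 175 mm long, 14 mm high, lying in front of the tester; a bystander. Origin at the centre of the underside
- marker: red and white marker pen, 135 mm long, 16 mm thick, lying in front of the tester; a bystander. Origin at the centre of the underside
- tape_measure: yellow tape measure, 40 x 75 x 68 mm, standing behind the tester to the left; a bystander. Origin at the centre of the underside
Not all that is in view belongs to the job. Leave any brown or purple look-alike of the next_pack alone.

How it is judged:
On the way, in this order (a step that is already met when the one before it is completed fails the run):
1. the failed pack lies in the collection box, let go (x of failed_pack_shoulder in the frame of collection_box between -0.09 and 0.09 m and y of failed_pack_shoulder in the frame of collection_box between -0.07 and 0.07 m and z of failed_pack_shoulder in the frame of collection_box between 0 and 0.06 m and contact force between the fingers and failed_pack below 0.1 N), for 0.2 s.
2. the next pack is fully home in the socket, let go (horizontal distance between next_pack_shoulder and socket_mouth below 0.005 m and z of next_pack_shoulder in the frame of socket_mouth between -0.004 and 0.004 m and angle between next_pack's own z axis and vertical below 0.08 rad and contact force between the fingers and next_pack below 0.1 N), for 0.2 s.
3. the dial is held at the third click (value of joint load_dial between 1.07 and 1.3 rad and contact force between the fingers and battery_tester above 1 N), for 0.3 s.
At the end, for the whole second after the job is handed in: The failed pack rests inside the collection box; the next pack is fully home in the socket (shoulder within 4 mm of the rim and 5 mm of the axis, tilt under 0.08 rad); the fingers touch neither pack and hold the dial still at the third click (1.07 to 1.30 rad) with over 1 N (all of step 1 and all of step 2 and all of step 3 and velocity of joint load_dial between -0.15 and 0.15 rad/s and linear speed of failed_pack below 0.03 m/s); the arm keeps its last pose, push and grip.
It fails at once if the side cutters with blue handles moved by more than 30 mm (distance of cutters_blue from where it was at the start of the episode above 0.03 m).
It fails at once if the marker pen moved by more than 30 mm (distance of marker from where it was at the start of the episode above 0.03 m).
It fails at once if the tape measure moved by more than 30 mm (distance of tape_measure from where it was at the start of the episode above 0.03 m).
It also fails if it takes over 64 s, if anything falls off the work surface, if the arm or the gripper's body presses on something with over 40 N, if the wrist force passes 120 N, or if a joint passes its speed limit or range.

## Working session

There is one attempt and no reset: what is moved stays moved. The work goes in short steps, each a Python script; the robot and the scene stay as the last script left them, time stands still between calls to the robot, and variables do not carry over. Pictures are saved under pics/ and viewed, at most 10 in all, crops included, and the job is handed in when it is done.

```bash
ls; mkdir -p pics; python3 - <<'E'
from bench import *
import cv2,numpy as np
for n in ["scene","side"]:
    d=get_image(n); cv2.imwrite(f"pics/{n}0.png",d["frame"]); np.savez(f"{n}0.npz",**d)
    print(n,d["camera_matrix"].tolist(),np.round(d["view"],3).tolist(),(d["depth"]>0).mean(), d.keys())
print(state())
E
```

```text
pics
scene [[374.04314909109985, 0.0, 322.65567556632226], [0.0, 374.04314909109985, 197.7610058328705], [0.0, 0.0, 1.0]] [[0.758, -0.653, 0.009, -0.381], [0.285, 0.343, 0.895, -0.251], [-0.587, -0.675, 0.446, -0.964], [0.0, 0.0, 0.0, 1.0]] 0.996046875 dict_keys(['frame', 'depth', 'camera_matrix', 'view'])
side [[457.20051688404885, 0.0, 322.8441650787022], [0.0, 457.20051688404885, 198.2553679902121], [0.0, 0.0, 1.0]] [[0.854, -0.521, -0.005, -0.43], [0.354, 0.572, 0.74, -0.249], [-0.382, -0.634, 0.672, -0.978], [0.0, 0.0, 0.0, 1.0]] 0.9959921875 dict_keys(['frame', 'depth', 'camera_matrix', 'view'])
{'time': 0.1, 'joint_pos': array([-5.66742414e-02,  9.17922466e-02,  1.23176536e+00, -2.10093826e-05,
        1.81985381e+00, -5.66699005e-02]), 'dq': array([ 0.00170909, -0.00036084, -0.00136079,  0.00083892,  0.00047064,
        0.00026839]), 'joint_torque': array([ 2.46603209e-03, -4.47854412e+01, -4.07573140e+01,  6.99365954e-02,
        2.83264846e-02, -6.35370566e-05]), 'ee_pos': array([5.99728274e-01, 2.21328423e-05, 2.29614839e-01]), 'ee_rot': array([-6.71639923e-04,  7.07109848e-01,  7.07103130e-01, -6.13172852e-04]), 'ft_force': array([-0.57355969, -0.32119406,  0.06510469]), 'moment': array([0.00194947, 0.02675506, 0.0417604 ]), 'finger_force': 0.0, 'finger_gap': 0.08792472216864121}
```

View pics/scene0.png

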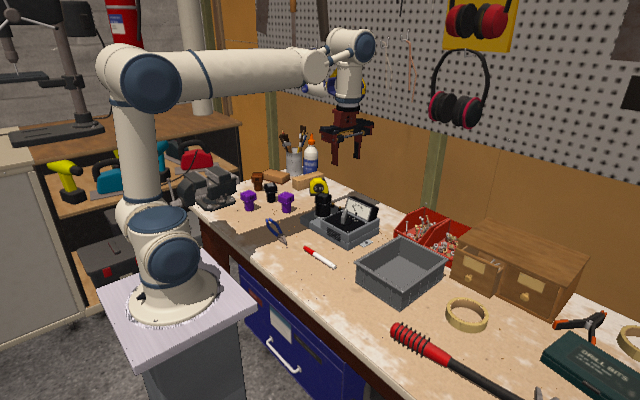

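View pics/side0.png

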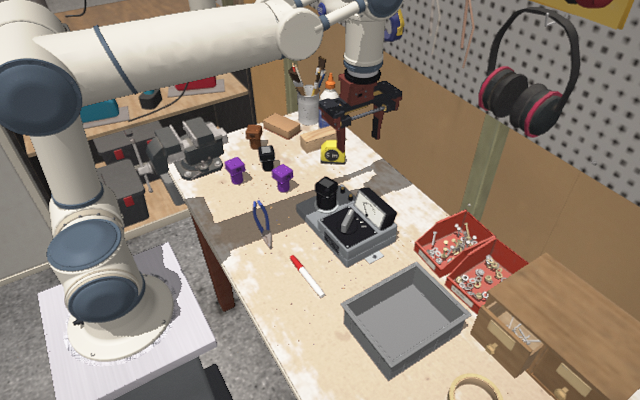

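The side view shows four pack-like objects: black (267,157), brown (254,135), purple (235,170) and purple (283,178). The failed pack is in the socket at (326,192), and the box is at (405,315). The black one fits next_pack, since the brown and purple ones are named look-alikes. I'll confirm that in a crop.

```bash
cat > h.py <<'E'
import numpy as np,cv2
def cloud(d):
    K,V,z=d["camera_matrix"],d["view"],d["depth"]
    v,u=np.mgrid[:z.shape[0],:z.shape[1]]
    c=np.stack([(u-K[0,2])/K[0,0]*z,-(v-K[1,2])/K[1,1]*z,-z],-1)
    return (c-V[:3,3])@V[:3,:3]
def ray(d,uv,h):
    K,V=d["camera_matrix"],d["view"]; R=V[:3,:3]
    o=-R.T@V[:3,3]; uv=np.atleast_2d(uv).astype(float)
    r=np.c_[(uv[:,0]-K[0,2])/K[0,0],-(uv[:,1]-K[1,2])/K[1,1],-np.ones(len(uv))]@R
    return o+r*((h-o[2])/r[:,2])[:,None]
def proj(d,p):
    K,V=d["camera_matrix"],d["view"]; c=np.atleast_2d(p)@V[:3,:3].T+V[:3,3]
    return np.c_[K[0,0]*c[:,0]/-c[:,2]+K[0,2],-K[1,1]*c[:,1]/-c[:,2]+K[1,2]]
E
python3 - <<'E'
from h import *
d=np.load("side0.npz"); P=cloud(d)
for n,(u,v) in dict(next=(267,150),brown=(254,128),pur1=(235,162),pur2=(283,172),failed=(326,182),dial=(350,218),cut=(262,220),mark=(305,272),boxfar=(412,268),tape=(333,152)).items(): print(n,P[v,u].round(3))
cv2.imwrite("pics/crop1.png",cv2.resize(d["frame"][110:280,215:415],None,fx=3.5,fy=3.5,interpolation=cv2.INTER_CUBIC))
E
```

```text
next [0.491 0.283 0.068]
brown [0.506 0.402 0.07 ]
pur1 [0.389 0.273 0.073]
pur2 [0.483 0.17  0.069]
failed [0.535 0.035 0.107]
dial [ 0.526 -0.086  0.089]
cut [ 0.381  0.103 -0.003]
mark [ 0.385 -0.118  0.017]
boxfar [ 0.568 -0.265  0.067]
tape [0.66  0.198 0.048]
```

View pics/crop1.png

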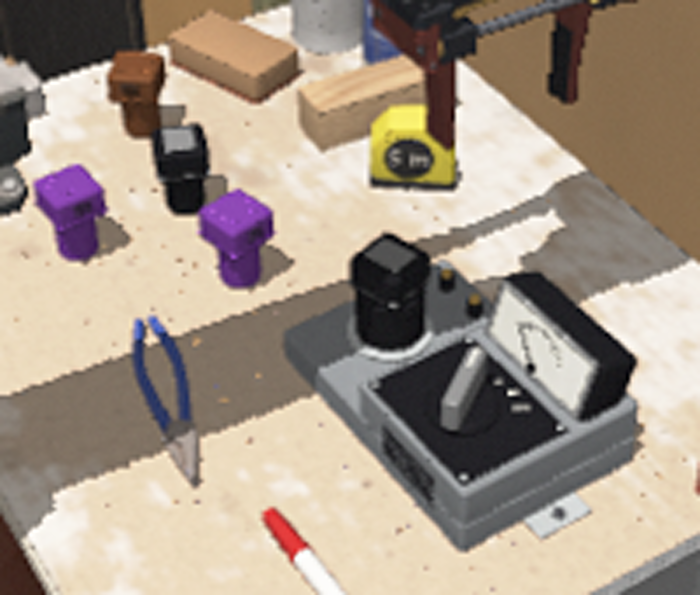

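The crop confirms the black pack at crop (182,165) is next_pack: grey-topped square cap, black stem, alone on the bench. The failed pack is at (390,290) and the dial bar at (462,390). Next I'll fit the poses from depth.

```bash
python3 - <<'E'
from h import *
def rect(P,c,r,z0,z1):
    q=P.reshape(-1,3); m=(abs(q[:,0]-c[0])<r)&(abs(q[:,1]-c[1])<r)&(q[:,2]>z0)&(q[:,2]<z1); q=q[m]
    R=cv2.minAreaRect(q[:,:2].astype(np.float32)*1000); return m.sum(),np.round(R[0],1),np.round(R[1],1),round(R[2],1),q[:,2].mean().round(4)
for n in ["scene","side"]:
    P=cloud(np.load(n+"0.npz"))
    print(n)
    print("failed",rect(P,(.53,.035),.05,.1,.112))
    print("next",rect(P,(.49,.283),.04,.064,.076))
    print("bar",rect(P,(.526,-.086),.045,.088,.1))
    print("housing",rect(P,(.54,-.06),.14,.058,.067))
    print("base",rect(P,(.54,-.02),.17,.024,.034))
    print("meter",rect(P,(.58,-.07),.1,.105,.12))
    print("box",rect(P,(.5,-.27),.16,.062,.075))
    print("mk",rect(P,(.385,-.118),.1,.006,.025), "cut",rect(P,(.38,.1),.1,.007,.025),"tape",rect(P,(.66,.198),.06,.04,.08))
from bench import *
s=state()["ee_pos"]
q=state()["ee_rot"]
d=get_image("wrist"); np.savez("w0.npz",**d); cv2.imwrite("pics/w0.png",d["frame"]); V=d["view"]; print(V.round(3),-V[:3,:3].T@V[:3,3],d["camera_matrix"][0])
E
```

```text
scene
failed (np.int64(97), array([531.8,  34.8]), array([46. , 44.3]), 14.7, np.float64(0.1066))
next (np.int64(76), array([484.1, 283.3]), array([44.3, 42.5]), 69.4, np.float64(0.0707))
bar (np.int64(49), array([518.4, -82.2]), array([61.4, 12.8]), 36.8, np.float64(0.0953))
housing (np.int64(612), array([516.2, -66.9]), array([137.4, 219.7]), 26.1, np.float64(0.0638))
base (np.int64(422), array([587.3, -53.1]), array([234.1, 280.3]), 2.3, np.float64(0.0301))
meter (np.int64(137), array([576.5, -42. ]), array([ 58.8, 185.3]), 25.5, np.float64(0.1079))
box (np.int64(1195), array([ 521. , -270.1]), array([274.7, 320.2]), 0.2, np.float64(0.0689))
mk (np.int64(340), array([ 426.9, -102.9]), array([109. , 162.1]), 4.6, np.float64(0.0148)) cut (np.int64(265), array([414.5,  92.6]), array([189.1, 123.3]), 87.7, np.float64(0.0136)) tape (np.int64(147), array([667.3, 219.3]), array([44. , 63.5]), 50.8, np.float64(0.057))
side
failed (np.int64(212), array([533.9,  34.3]), array([43.8, 44.2]), 16.3, np.float64(0.1048))
next (np.int64(145), array([485.8, 283.3]), array([46.1, 43.9]), 73.9, np.f
[... 256 characters left out ...]
4.2, 278.6]), 1.7, np.float64(0.0293))
meter (np.int64(197), array([575.9, -45.8]), array([ 50.5, 184.6]), 26.1, np.float64(0.1065))
box (np.int64(2225), array([ 518.9, -270.7]), array([269.9, 321.3]), 1.2, np.float64(0.068))
mk (np.int64(497), array([ 426.8, -104.5]), array([107.4, 161. ]), 5.2, np.float64(0.014)) cut (np.int64(403), array([415.3,  93. ]), array([186.8, 124.4]), 88.4, np.float64(0.0122)) tape (np.int64(215), array([667.6, 218.5]), array([46.5, 64.4]), 50.5, np.float64(0.0555))
[[ 1.    -0.    -0.001 -0.6  ]
 [ 0.     0.964 -0.268  0.033]
 [ 0.001  0.268  0.964 -0.39 ]
 [ 0.     0.     0.     1.   ]] [0.60023672 0.07199565 0.38451045] [326.66800765   0.         314.93329393]
```

View pics/w0.png

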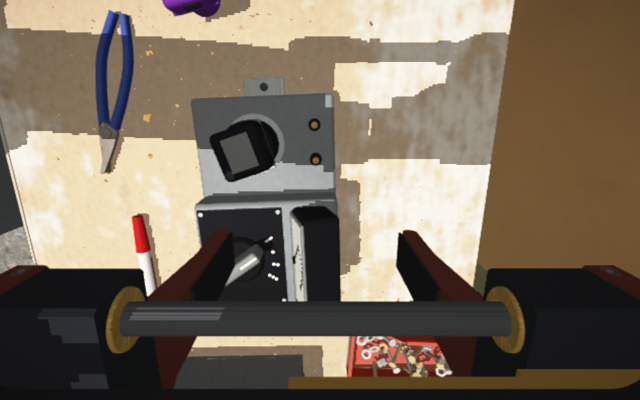

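The wrist view (right = +x, up = +y) shows the tester nearly square to the world axes, the failed cap at (243,155), the dial bar at (250,260) and the meter front edge near column 291. Next I'll fit the box, the meter front and both caps more closely.

```bash
cat > fit.py <<'E'
from h import *
def sel(P,x0,x1,y0,y1,z0,z1):
    q=P.reshape(-1,3); return q[(q[:,0]>x0)&(q[:,0]<x1)&(q[:,1]>y0)&(q[:,1]<y1)&(q[:,2]>z0)&(q[:,2]<z1)]
def rect(q):
    R=cv2.minAreaRect(q[:,:2].astype(np.float32)*1000); return len(q),np.round(R[0],1),np.round(R[1],1),round(R[2],1),q[:,2].mean().round(4)
E
python3 - <<'E'
from fit import *
for n in ["scene","side","w"]:
    P=cloud(np.load(n+"0.npz")); print(n)
    if n!="w":
        print("box",rect(sel(P,.36,.62,-.40,-.15,.060,.076)))
    else:
        print("failed",rect(sel(P,.49,.575,-.01,.08,.1,.112)))
    m=sel(P,.53,.66,-.17,.0,.075,.125)
    print("meter",rect(m),m.min(0)); 
    for y in np.arange(-.15,.01,.02):
        k=m[abs(m[:,1]-y)<.01]
        if len(k)>4: print(round(y,2),np.percentile(k[:,0],[1,50,99]).round(3),k[:,2].max().round(3))
    b=sel(P,.42,.62,-.005,.12,.024,.034); print("baseL",rect(b))
    t=sel(P,.42,.62,-.16,.02,.058,.067); print("hous",rect(t))
    bar=sel(P,.48,.56,-.13,-.04,.087,.1); print("bar",rect(bar) if len(bar) else 0)
E
```

```text
scene
box (712, array([ 488. , -326.3]), array([208.7, 146.8]), 0.0, np.float64(0.0689))
meter (451, array([577.7, -80.9]), array([ 84.1, 114. ]), 4.4, np.float64(0.095)) [ 0.53410328 -0.1370502   0.07523921]
-0.13 [0.578 0.593 0.622] 0.111
-0.11 [0.579 0.587 0.618] 0.11
-0.09 [0.578 0.586 0.62 ] 0.11
-0.07 [0.535 0.584 0.618] 0.111
-0.05 [0.577 0.584 0.614] 0.11
-0.03 [0.575 0.584 0.614] 0.11
baseL (219, array([541.7,  42.1]), array([149.4,  86.5]), 2.6, np.float64(0.0311))
hous (594, array([543.5, -62.3]), array([146.2, 166. ]), 2.3, np.float64(0.0638))
bar (52, array([518.4, -82.2]), array([61.4, 12.8]), 36.8, np.float64(0.0949))
side
box (1280, array([ 487.4, -328.5]), array([204.5, 145.1]), 0.8, np.float64(0.0681))
meter (890, array([577.5, -83.7]), array([ 92.6, 113.6]), 4.8, np.float64(0.0956)) [ 0.53001482 -0.13901058  0.07507602]
-0.13 [0.581 0.596 0.624] 0.108
-0.11 [0.58  0.59  0.622] 0.109
-0.09 [0.532 0.588 0.622] 0.11
-0.07 [0.532 0.586 0.62 ] 0.108
-0.05 [0.577 0.587 0.619] 0.109
-0.03 [0.576 0.587 0.619] 0.109
baseL (709, array([543.1,  41.7]), array([150.2,  85.9]), 2.0, np.float64(0.0295))
hous (1493, array([543.2, -63.7]), array([142.6, 168.6]), 2.5, np.float64(0.0622))
bar (116, array([518.9, -84.5]), array([58.4, 13.1]), 37.9, np.float64(0.0931))
w
failed (2569, array([535.3,  35.6]), array([44.4, 43.9]), 18.7, np.float64(0.1063))
meter (4312, array([576.9, -75.1]), array([ 93.6, 100.9]), 2.2, np.float64(0.1002)) [ 0.53004345 -0.12545887  0.07500978]
-0.13 [0.582 0.582 0.583] 0.081
-0.11 [0.581 0.605 0.625] 0.109
-0.09 [0.577 0.603 0.623] 0.11
-0.07 [0.531 0.594 0.623] 0.109
-0.05 [0.579 0.601 0.622] 0.11
-0.03 [0.579 0.6   0.621] 0.11
baseL (7901, array([544.4,  40.3]), array([149.8,  92.2]), 0.7, np.float64(0.0306))
hous (6655, array([548.4, -77.9]), array([146.9, 116.6]), 2.2, np.float64(0.0633))
bar (475, array([524.1, -80.2]), array([48.1, 13.6]), 36.5, np.float64(0.0947))
```

```bash
cat >> fit.py <<'E'
from bench import *
from scipy.spatial.transform import Rotation as Ro
def ori(deg):
    q=(Ro.from_euler("z",deg,degrees=True)*Ro.from_quat([.70710678,.70710678,0,0])).as_quat(); return [q[3],q[0],q[1],q[2]]
def look(c,deg,top,name):
    """wrist view of a cap from 0.125 above it; returns rect fit"""
    move_to([c[0],c[1],top+.125],ori(deg)); hold(.3)
    d=get_image("wrist"); np.savez(name+".npz",**d); cv2.imwrite(f"pics/{name}.png",d["frame"])
    q=sel(cloud(d),c[0]-.04,c[0]+.04,c[1]-.04,c[1]+.04,top-.006,top+.006); r=rect(q)
    s=state(); print(name,r,s["ee_pos"].round(4),s["joint_pos"].round(2),s["time"]); return r
E
python3 - <<'E'
from fit import *
r=look((.534,.035),17,.106,"wf")
r=look((.485,.283),-18,.070,"wn")
E
```

```text
wf (2319, array([535.2,  35.6]), array([44.7, 44.4]), 18.3, np.float64(0.1064)) [0.5344 0.0346 0.2305] [ 0.   -0.08  1.4  -0.    1.82 -0.29] 0.9
wn (2329, array([488.2, 286.2]), array([44. , 44.2]), 70.9, np.float64(0.0703)) [0.4854 0.2824 0.1952] [ 0.47 -0.02  1.4  -0.    1.75  0.78] 2.2583
```

```bash
python3 - <<'E'
from fit import *
p=lambda t:print(t,*[np.round(state()[k],4) for k in("time","ee_pos","finger_gap","finger_force","ft_force","moment")])
o=ori(18)
move_to([.535,.0353,.18],o)
move_l([.535,.0353,.084],.1); p("down")
close(); hold(.2); p("closed")
move_l([.535,.0353,.15],.08); p("lift")
move_l([.535,.0353,.23],.2); p("up")
d=get_image("side"); cv2.imwrite("pics/s1.png",d["frame"][100:300,200:460].repeat(3,0).repeat(3,1))
q=sel(cloud(d),.48,.59,-.01,.085,.070,.082); print("rim",rect(q))
E
```

```text
down 4.3833 [0.5355 0.0353 0.085 ] 0.0877 0.0 [-0.2406  0.1871  0.4109] [ 0.0578 -0.0459 -0.0125]
closed 5.3333 [0.5352 0.0353 0.0844] 0.0438 30.253 [ 0.2745 -0.0104  3.1762] [-0.0049 -0.0688 -0.0494]
lift 6.3083 [0.5347 0.0353 0.1493] 0.044 29.9488 [ 1.0202  0.0713 -1.8317] [ 0.0042 -0.037   0.0016]
up 6.8583 [0.5349 0.0353 0.2289] 0.0437 29.9488 [ 0.751   0.2778 -1.3511] [-0.0381 -0.0538 -0.0377]
rim (142, array([533.4,  34.9]), array([49.5, 49.7]), 79.4, np.float64(0.0743))
```

View pics/s1.png

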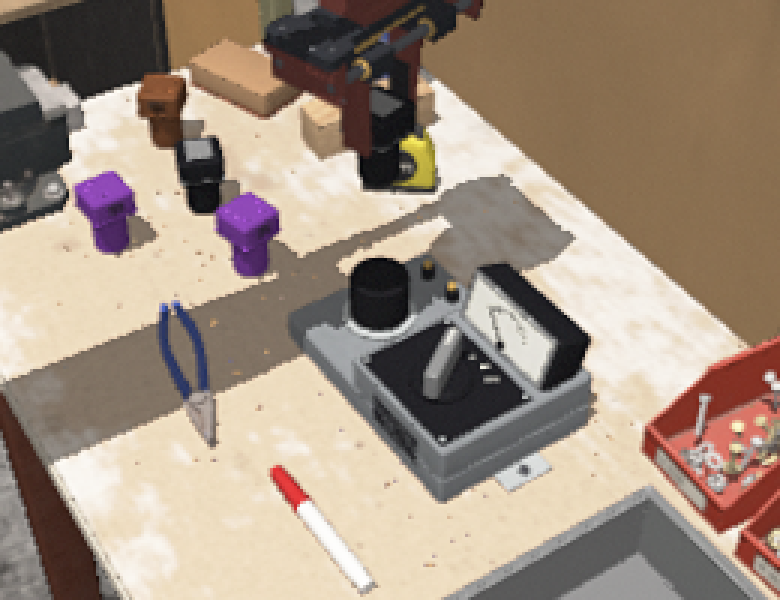

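The failed pack is in the gripper and the socket is empty at crop (380,290). Next is dropping it in the box and measuring the socket rim from above.

```bash
python3 - <<'E'
from fit import *
q=sel(cloud(np.load("side0.npz")),.36,.60,-.43,-.22,.062,.074); R=rect(q); print("box",R)
c=(.488,-.33)
if abs(R[1][1]+330)<15: c=R[1]/1000
move_to([c[0],c[1],.20],ori(0))
move_l([c[0],c[1],.066],.15); gripper_open(); hold(.2)
move_l([c[0],c[1],.20],.2); hold(.1)
d=get_image("wrist"); q=sel(cloud(d),c[0]-.09,c[0]+.09,c[1]-.07,c[1]+.07,.03,.12); print("pack in box",q[:,2].max() if len(q) else None,rect(q), c)
move_to([.535,.0355,.201],ori(18)); hold(.3)
d=get_image("wrist"); np.savez("wr.npz",**d)
q=sel(cloud(d),.50,.57,.0,.07,.072,.080); (x,y),r=cv2.minEnclosingCircle(q[:,:2].astype(np.float32)*1000); print("rim",rect(q),x,y,r,state()["ee_pos"],state()["time"])
A=np.c_[2*q[:,:2],np.ones(len(q))]; s=np.linalg.lstsq(A,(q[:,:2]**2).sum(1),rcond=None)[0]; print("mean circle",s[:2])
cv2.imwrite("pics/wr.png",d["frame"])
E
```

```text
box (1845, array([ 488.5, -343.8]), array([205.8, 175.7]), 1.0, np.float64(0.0687))
pack in box 0.07741028320208329 (6659, array([ 488.5, -344. ]), array([139.5, 180. ]), 90.0, np.float64(0.0618)) [ 0.4885 -0.3438]
rim (1247, array([535.3,  35.6]), array([50.6, 51.3]), 16.4, np.float64(0.0763)) 535.2887573242188 35.625858306884766 26.02715492248535 [0.53507485 0.03496574 0.20095732] 13.1417
mean circle [0.53483913 0.03610219]
```

View pics/wr.png

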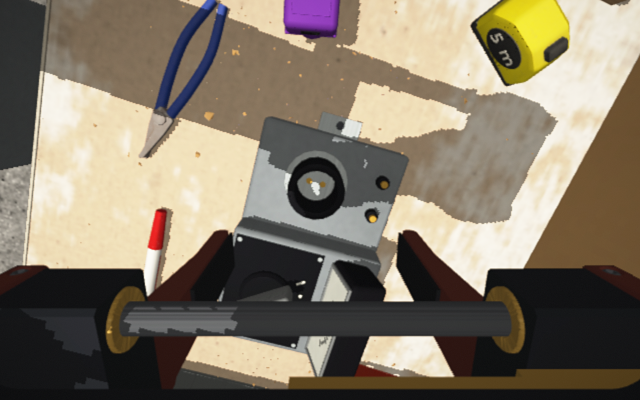

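The rim is round and clear at (316,187), with metal contacts visible in the bore. The first pack stands in the box. I'll measure the socket and next pack at the same yaw so camera bias cancels, then grasp.

```bash
python3 - <<'E'
from fit import *
o=ori(-19)
move_to([.535,.0355,.201],o); hold(.3)
d=get_image("wrist"); s=state()["ee_pos"]
q=sel(cloud(d),.50,.57,.0,.07,.072,.080); (x,y),r=cv2.minEnclosingCircle(q[:,:2].astype(np.float32)*1000); print("rim",x,y,r,s)
S=np.array([x,y])/1000-s[:2]
for i in range(2):
    c=(.4875,.2855) if i==0 else c
    R=look(c,-19,.070,f"wn{i+1}"); e=R[1]/1000-state()["ee_pos"][:2]; print(S,e)
    c=c+(e-S)       # same apparent offset in the tool as at the socket centre
print("grasp at",c)
np.save("g.npy",c)
move_l([c[0],c[1],.048],.12); close(); hold(.2)
s=state(); print(s["time"],s["ee_pos"],s["finger_gap"],s["ft_force"])
move_l([c[0],c[1],.2],.2); s=state(); print(s["finger_gap"],s["ee_pos"])
move_to([.535,.0355,.16],o); hold(.2)
s=state(); print(s["time"],s["ee_pos"],s["ft_force"])
for n in("side","scene"):
    d=get_image(n); np.savez(n+"2.npz",**d); cv2.imwrite(f"pics/{n}2.png",d["frame"])
E
```

```text
rim 535.3261108398438 35.813507080078125 25.87125015258789 [0.53500233 0.03549863 0.20100225]
wn1 (2317, array([488. , 286.5]), array([44.3, 44.4]), 71.5, np.float64(0.0704)) [0.4879 0.2847 0.1951] [ 0.47 -0.01  1.4  -0.    1.75  0.8 ] 15.5083
[0.00032378 0.00031488] [9.35375314e-05 1.75861288e-03]
wn2 (2325, array([488.3, 286.5]), array([43.4, 44.5]), 70.8, np.float64(0.0703)) [0.4872 0.287  0.195 ] [ 0.47 -0.01  1.39 -0.    1.75  0.8 ] 16.1083
[0.00032378 0.00031488] [ 0.00105498 -0.00048239]
grasp at [0.48800095 0.28614646]
18.4333 [0.48799005 0.28612853 0.04797801] 0.04392596816696136 [ 0.29254012 -0.65511618 -0.49613281]
0.04392501491453539 [0.48750769 0.28591607 0.19817762]
20.55 [0.53510199 0.03684967 0.1602545 ] [-0.09682734 -0.19967962 -1.63797816]
```

```bash
python3 - <<'E'
from fit import *
x,y=.535,.0355
for z in (.13,.120,.114,.108,.1,.092,.087,.084):
    move_l([x,y,z],.05); hold(.1); s=state(); print(z,s["ee_pos"].round(4),s["ft_force"].round(1),s["finger_gap"].round(4))
    if np.abs(s["ft_force"]).max()>25: print("stop"); break
print(s["time"])
E
```

```text
Traceback (most recent call last):
AttributeError: 'float' object has no attribute 'round'
```

```bash
python3 - <<'E'
from fit import *
x,y=.535,.0355
for z in (.125,.120,.114,.108,.1,.092,.087,.084):
    move_l([x,y,z],.05); hold(.1); s=state(); print(z,s["ee_pos"].round(4),s["ft_force"].round(1),s["moment"].round(2))
    if np.abs(s["ft_force"]).max()>25: print("stop"); break
print(s["time"])
E
```

```text
0.125 [0.535  0.0355 0.1249] [ 0.4  0.7 -1.9] [-0.03  0.05  0.01]
0.12 [0.5349 0.0355 0.1198] [-0.3  0.2 -2.6] [ 0.03  0.06 -0.01]
0.114 [0.5349 0.0355 0.1139] [-0.5  0.5 -1.5] [0.03 0.01 0.01]
0.108 [0.5349 0.0355 0.1079] [-0.1 -0.1 -1.3] [-0.05  0.06 -0.03]
0.1 [0.535  0.0355 0.0999] [-0.7 -0.1 -1.9] [ 0.04  0.01 -0.03]
0.092 [0.535  0.0355 0.0919] [ 0.5 -0.6 -1.1] [-0.02  0.01 -0.01]
0.087 [0.535  0.0355 0.087 ] [-0.1 -0.8 -1.6] [-0.02  0.05  0.03]
0.084 [0.5353 0.0355 0.0844] [ 1.3 -0.6  0.4] [ 0.01 -0.11 -0.03]
24.45
```

```bash
python3 - <<'E'
from fit import *
x,y=.535,.0355
move_l([x,y,.0825],.03); gripper_open(); hold(.3)
move_l([x,y,.2],.15); hold(.3)
d=get_image("wrist"); q=sel(cloud(d),.495,.575,-.005,.075,.1,.113); print("seated",rect(q))
move_to([.520,-.083,.22],ori(127)); hold(.3)
d=get_image("wrist"); b=sel(cloud(d),.48,.56,-.13,-.04,.088,.1); s=state(); print("bar",rect(b),s["ee_pos"],s["joint_pos"].round(2),s["time"])
cv2.imwrite("pics/wd.png",d["frame"])
E
```

```text
seated (2854, array([536. ,  36.2]), array([42.9, 44.6]), 71.3, np.float64(0.1063))
bar (922, array([519.7, -84.5]), array([57.1, 12.6]), 36.7, np.float64(0.0953)) [ 0.5200209  -0.08295385  0.21998726] [-0.22 -0.11  1.45  0.    1.8  -2.44] 29.8167
```

View pics/wd.png

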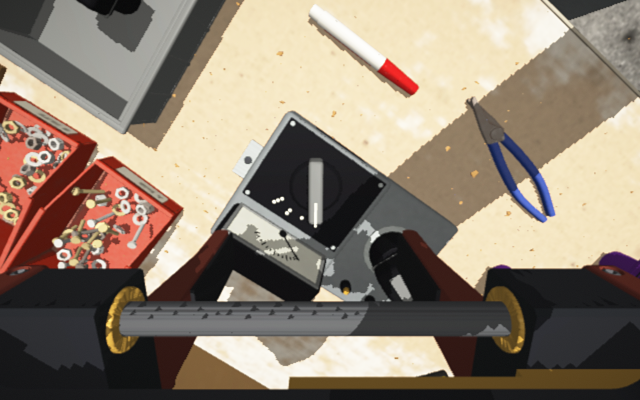

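The dial bar is upright at (316,192) with its pointer end down, clear of the meter. The new pack is seated, with its cap top at 0.106. Now grip the bar and turn it.

```bash
python3 - <<'E'
from fit import *
x,y,z=.5197,-.0838,.0795
move_l([x,y,.12],.2,ori(126.7)); move_l([x,y,z],.1); 
s=state(); print(s["ee_pos"],s["ft_force"].round(1))
close(); hold(.2); s=state(); print(s["time"],s["finger_gap"],s["ft_force"].round(1),s["moment"].round(3))
for a in np.linspace(0,1.2,9)[1:]:
    move_to([x,y,z],ori(126.7-np.degrees(a))); s=state()
    print(round(a,2),s["time"],s["ee_pos"].round(4),s["ft_force"].round(1),s["moment"].round(3),round(s["finger_gap"],4),round(s["finger_force"],1))
E
```

```text
[ 0.51982317 -0.08384546  0.0797956 ] [0.8 0.7 0.2]
32.3583 0.012429976426847901 [-4.2  4.6  2.5] [ 0.785  0.583 -0.011]
0.15 32.625 [ 0.5192 -0.0831  0.0795] [-4.4  3.6  2.3] [0.822 0.655 0.167] 0.0131 30.0
0.3 32.8917 [ 0.5192 -0.083   0.0795] [-3.9  3.9  2.1] [0.943 0.63  0.021] 0.0131 30.0
0.45 33.1583 [ 0.5192 -0.0829  0.0795] [-4.3  4.8  2.9] [0.929 0.691 0.091] 0.0128 30.0
0.6 33.425 [ 0.5192 -0.0828  0.0795] [-5.1  4.6  2.5] [0.922 0.634 0.188] 0.0129 30.0
0.75 33.6917 [ 0.5191 -0.0827  0.0794] [-5.   5.3  2.5] [0.998 0.691 0.023] 0.0126 30.0
0.9 33.9583 [ 0.5192 -0.0826  0.0794] [-5.5  6.2  1.5] [1.021 0.634 0.259] 0.0129 30.0
1.05 34.225 [ 0.5192 -0.0825  0.0795] [-3.8  6.5  3.1] [1.112 0.586 0.15 ] 0.013 30.0
1.2 34.4917 [ 0.5192 -0.0824  0.0794] [-3.7  6.6  2.5] [1.14  0.604 0.147] 0.013 30.0
```

```bash
python3 - <<'E'
from fit import *
hold(.3); s=state(); print(s["time"],s["ee_pos"],s["moment"].round(3),s["finger_gap"])
a=get_image("side")["frame"][160:280,270:420]; w=get_image("wrist"); b=w["frame"][80:340,170:470]
np.savez("wd2.npz",**w)
bar=sel(cloud(w),.48,.56,-.13,-.04,.0885,.099); print(rect(bar))
cv2.imwrite("pics/fin.png",np.hstack([cv2.resize(a,(400,320)),cv2.resize(b,(369,320))]))
E
```

```text
34.7917 [ 0.51924604 -0.08243159  0.07947004] [1.107 0.623 0.198] 0.012622999261361201
(2906, array([515.2, -79.3]), array([29.2, 46.8]), 76.1, np.float64(0.0951))
```

View pics/fin.png

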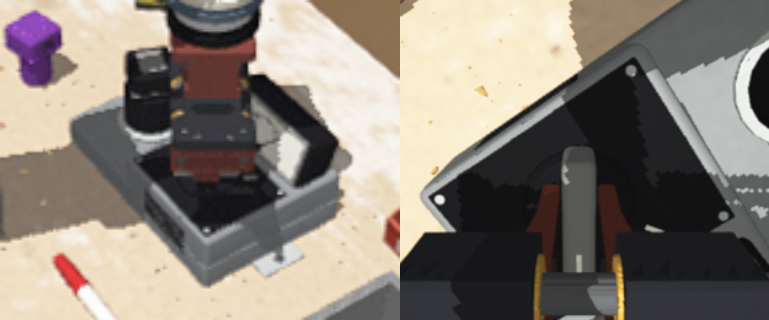

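```bash
python3 - <<'E'
from fit import *
d=np.load("wd2.npz"); P=cloud(d); f=d["frame"].astype(int)
pts=[]
for v in range(208,292,2):
    row=[u for u in range(290,345) if abs(P[v,u,2]-.095)<.004 and f[v,u].max()-f[v,u].min()<25 and f[v,u].min()>60]
    if 10<len(row)<45: pts.append(P[v,row].mean(0))
pts=np.array(pts); print(len(pts),pts[0],pts[-1])
c=pts[:,:2]-pts[:,:2].mean(0); v=np.linalg.svd(c)[2][0]; v=v*np.sign(v[0]); a=np.degrees(np.arctan2(v[1],v[0])); print("bar deg",a,"dial rad",np.radians(36.7-a))
E
```

```text
41 [ 0.49538424 -0.06878728  0.09226409] [ 0.52851101 -0.08923298  0.09572224]
bar deg -31.68648956958336 dial rad 1.1935694068699896
```

```bash
python3 - <<'E'
from bench import *
hold(.3); print(state()["time"]); print(job_done())
E
```

```text
35.1917
the job is handed in; nothing more can be done
None
```

I handed the job in at about 35 s: the failed pack is in the box, the next pack is home in the socket, and the gripper is holding the dial at about 1.19 rad, the third click; no verdict came back.

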